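# Set up a horn stake over the stake holder

## Robot

A 6-joint arm with a two-finger parallel gripper is mounted at the origin on the work surface. World frame = base frame: x ahead of the robot, y to its left, z up, the work surface at z = 0. Lengths are in mm, angles in rad, forces in N, time in s.
With the tool pointing down it reaches from about 325 to 900 mm from the base axis. Payload 6.1 kg.
Tool frame: the origin (TCP) lies at the very end of the fingers, on their centre line; the grasp point (between the pads) lies 19 mm behind it (robot.tcp_to_grasp is the distance from the TCP to the grasp point, in mm); z points along the fingers, x is the direction in which the jaws open and shut, and the axes are right-handed (so a half turn about z gives the same grasp; the last joint's range is limited). The gripper opens to 87 mm and grips with 3 to 60 N. Pads are 19 mm wide; open, the fingers measure 117 mm over their backs; the gripper's body (75 mm by 190 mm) begins 51 mm behind the grasp point.
Start: joints at [1.046, 0.22, 1.526, -0, 1.395, -0.126], TCP at [242.693, 575.948, 222.538] pointing down, gripper open.
Joint ranges: [-2.98, 2.98], [-0.91, 2.08], [0.09, 2.57], [-1.24, 4.39], [0.2, 2.65], [-2.68, 2.68]. Speed limits (rad/s): [2.57, 2.57, 3.01, 3.14, 3.14, 3.14].

## Interface

Orientations are given as [roll, pitch, yaw] about the fixed x, y, z axes, in that order (R = Rz(yaw) Ry(pitch) Rx(roll)).
In Python, from workcell import robot gives the robot as it stands.
- The arm moves only by the shell command python3 -m pendant 'ROWS'. ROWS is JSON, a list of rows, each an object with "slide": the shift along the world's x, y, z in cm, a list of three; "yaw": the turn about the world's z in rad; "hand": the opening, from 0 (shut) to 1 (fully open). A call has 1 to 10 rows; each row is the pose to reach, as a shift and turn from the pose commanded when the call began; what a row does not reach only later rows make up. A row lasts 1/8 s, in which the tool goes at most 62.5 mm and 10.7 degrees, less where a joint would pass 70% of its speed; a pose out of reach is approached as far as the arm can. A call with a gripper value outside its range is refused whole. The fingers move at their own pace and stop on an object; the grip force is fixed at half the most. Time passes only in rows, so rows that repeat a pose let the fingers close. It gives the time, the measured TCP pose, the force and the opening at its end, in the units of the state.
- robot.observe(): the state, without advancing time (a new reading comes with each control period).
- robot.snapshot(name): name is "side" or "top"; returns a dict with "pixels" (400x640x3 uint8, red, green, blue), "camera_matrix" (3x3 intrinsics, pixels), "pose" (4x4, takes a point from camera to world coordinates). Camera axes: x right, y down, z forward; pixel columns grow to the right and rows downward; lengths in mm; the calibration is good to about 2 mm. A picture is of the moment at which its call begins. There is no depth.
- robot.finish_job(): hands the job in, once; it reports no verdict.
The state is a dict: "time_s": time; "joints": joint angles; "joint_vel": joint speeds; "effort": joint torques, N m; "tool_pos": TCP position; "ee_rot": TCP orientation; "ft_force": force on the tool from outside, world axes, zero at the start; "wrist_torque": the same for the moment, N m; "gripper_width": finger opening in mm.
Only numpy, scipy, OpenCV 4.12 (cv2) and the standard library are available. Lean on these libraries where they do the work, as an engineer would, in place of code of your own. Each camera call takes 0.05 s, during which the arm holds its last target.

## Task

I am setting up the horn stake. First slide the vise's loose jaw along until it bears firmly on the steel stake holder and nips it against the fixed jaw, and leave it there. Then take the horn stake out of the wooden stake block, gripping it across the arm at its balance point, and carry it to the vise: finish while still holding it there, still and level, its tang squarely over the holder's socket and hanging about 25 mm clear above it, the horn pointing crosswise out of the vise on the side away from the cam lever; put nothing down, and leave the other tools where they are.

Things in the scene. Friction and masses are not known exactly. Their poses are not given: they have to be found in the camera images.
- vise: blue quick-action bench vise, bolted down; foot 84 x 260 mm (bolt lugs to 128 mm wide), ways 25 mm high, jaws 84 mm wide and about 65 mm high. Origin: centre of the underside. y runs along the vise from the sliding jaw to the fixed jaw, whose gripping face is at y = +90 mm; x runs across it, and the cam lever is on the -x side; z up
- jaw (a joint): opening between the jaw faces in m (0 shut, 0.110 fully open); it falls as the sliding jaw is pushed along the vise's +y. The jaw slides with about 6 N of drag and stays where it is left, even nipped. With the 50 mm holder nipped it reads 0.050. A push of 15 to 25 N on the jaw makes it bear firmly on the holder
- jaw_back (a point): centre of the sliding jaw's flat back face, turned away from the fixed jaw; 84 mm wide, from the ways up to 65 mm above the bench; this point is 45 mm above the bench. Push here along the vise's +y. The jaw is 42 mm thick, with 60 mm of free way behind it. The thin cam lever with a black ball lies 50 to 72 mm to its vise -x side, up to 72 mm above the bench
- holder: dark steel stake holder, a loose block 50 x 50 x 72 mm (0.75 kg), standing on the vise's ways between the jaws, 1 to 6 mm off the fixed jaw's face; axes as the vise's. Origin: centre of the underside, 25 mm above the bench. It is pushed against the fixed jaw by the sliding jaw
- socket (a point): centre of the mouth of the holder's square socket (17 x 17 mm, 62 mm deep, sides parallel to the holder's), in its top face, 97 mm above the bench
- rack: wooden stake block, fixed, 110 x 300 x 62 mm, with three through holes 17 mm square in a row along its y, 100 mm apart and 18 mm off its centre line towards -x. Origin: centre of the underside
- stake: polished horn stake, 0.5 to 0.8 kg, standing in any of the block's holes. Origin: on the tang's axis at the arm's underside, which rests on the block. x along the arm to the horn, z up. Tang 14 mm square, 55 mm long, below. Arm: x = -20 to +60 mm a flat-sided bar 19 wide (y), 28 high; then a round horn to x = 190, 25 mm thick tapering to 10; a heel 26 wide back to x = -48
- balance (a point): the stake's balance point (centre of mass along the arm), in the flat-sided bar 42 mm from the tang's axis towards the horn, 14 mm above the arm's underside. At the start the block's top lies under it
- tang_foot (a point): foot of the stake's tang, on its axis, 55 mm below the arm's underside
- horn_tip (a point): end of the horn, 190 mm from the tang's axis
- mushroom_stake: mushroom stake, domed head 49 mm across, 66 mm above the block, in another hole of the stake block; stays there. Origin on the block's top
- hatchet_stake: hatchet stake, a straight bar 100 x 11 mm, 51 mm above the block, in another hole of the stake block; stays there. Origin on the block's top
- hammer: hammer lying at the far side of the bench, 240 mm long; stays there
- mallet: orange-faced mallet lying at the far side of the bench, 80 mm head, 230 mm long; stays there
- tin: small round aluminium tin, 48 mm across, 32 mm high, in the middle of the bench; stays there
- doming_block: steel doming block, a 50 mm cube with dimples, at the right; stays there
- ring_gauge: brass ring gauge, 60 mm across, 12 mm high, at the left; stays there

How it is judged:
By the outcome, as a careful person would: the job done as asked, in the order asked, and still so for the second after the job is handed in, while the arm keeps its last pose, push and grip.
It also fails if it takes over 56 s, if anything falls off the work surface, if the arm or the gripper's body presses on something with over 40 N, if the wrist force passes 120 N, or if a joint passes its speed limit or range.

## Working session

There is one attempt and no reset: what is moved stays moved. The work goes in short steps, Python scripts to look and compute and a shell command to move; the robot and the scene stay as the last step left them, time stands still between calls to the robot, and variables do not carry over. Pictures are saved under pics/ and viewed, and the job is handed in when it is done.

```bash
mkdir -p pics; ls
python3 - <<'E'
from workcell import robot
import cv2,numpy as np
s=robot.observe(); print(s)
for n in("top","side"):
    d=robot.snapshot(n); cv2.imwrite(f"pics/{n}0.png",d["pixels"][:,:,::-1]); np.savez(f"pics/{n}0.npz",**d)
    print(n,np.round(d["camera_matrix"],1).tolist(),np.round(d["pose"],3).tolist())
E
```

```text
pics
{'time_s': 0.0, 'joints': array([ 1.04591216e+00,  2.21232581e-01,  1.52763281e+00, -1.40276910e-05,
        1.39468430e+00, -1.26077566e-01]), 'joint_vel': array([ 0.00180543, -0.00161462,  0.00098783,  0.00144179,  0.00090887,
        0.00051365]), 'effort': array([-4.55536410e-04, -4.94628882e+01, -3.87365878e+01,  6.94829249e-02,
        5.74756390e-02, -1.92781058e-04]), 'tool_pos': array([242.37716392, 575.40761695, 221.42177132]), 'ee_rot': array([-3.14136026e+00,  1.94323919e-03,  1.17199243e+00]), 'ft_force': array([ 0.06683129, -0.4879633 ,  0.25169878]), 'wrist_torque': array([-0.02076384,  0.06212863,  0.01023126]), 'gripper_width': 86.77861326797883}
top [[374.5, 0.0, 319.4], [0.0, 374.5, 208.4], [0.0, 0.0, 1.0]] [[-0.01, -0.996, 0.092, 514.23], [-1.0, 0.013, 0.026, -35.218], [-0.027, -0.091, -0.995, 1107.934], [0.0, 0.0, 0.0, 1.0]]
side [[445.2, 0.0, 317.7], [0.0, 445.2, 199.7], [0.0, 0.0, 1.0]] [[0.743, -0.445, 0.499, -27.489], [-0.669, -0.499, 0.551, -701.44], [0.004, -0.744, -0.669, 932.952], [0.0, 0.0, 0.0, 1.0]]
```

View pics/top0.png

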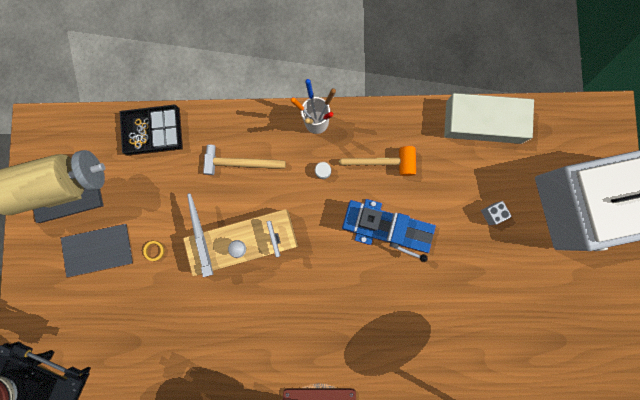

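View pics/side0.png

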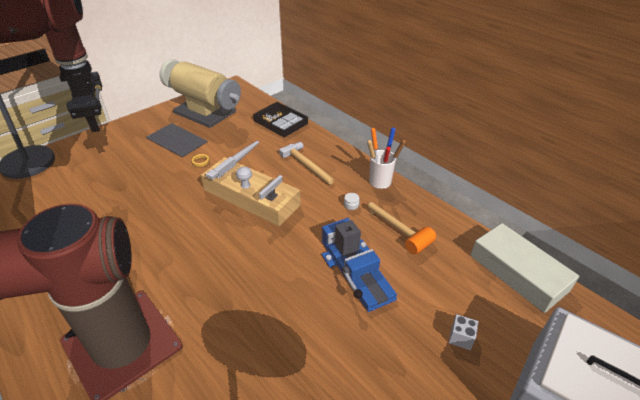

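Run:
```python
import cv2
t=cv2.imread("pics/top0.png"); s=cv2.imread("pics/side0.png")
a=cv2.resize(t[180:290,170:310],None,fx=5,fy=5,interpolation=cv2.INTER_CUBIC);cv2.imwrite("pics/t_rack.png",a)
a=cv2.resize(t[190:270,330:450],None,fx=6,fy=6,interpolation=cv2.INTER_CUBIC);cv2.imwrite("pics/t_vise.png",a)
a=cv2.resize(s[210:315,310:410],None,fx=5,fy=5,interpolation=cv2.INTER_CUBIC);cv2.imwrite("pics/s_vise.png",a)
a=cv2.resize(s[130:230,190:310],None,fx=6,fy=6,interpolation=cv2.INTER_CUBIC);cv2.imwrite("pics/s_rack.png",a)
```

```text
(no output)
```

View pics/t_rack.png

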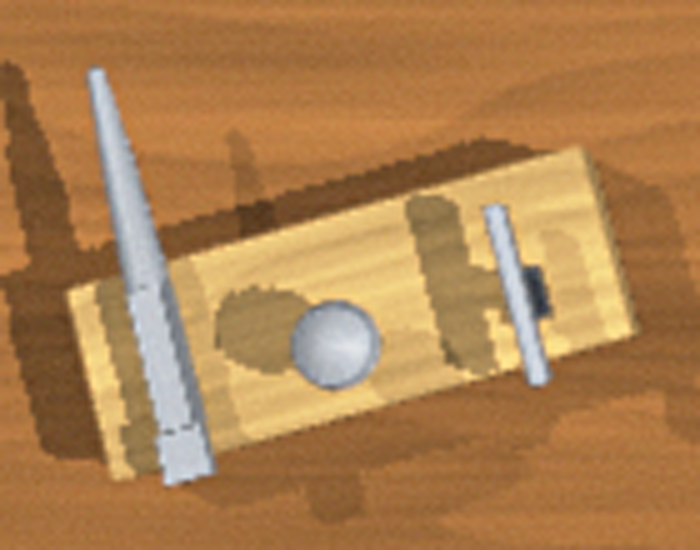

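View pics/t_vise.png

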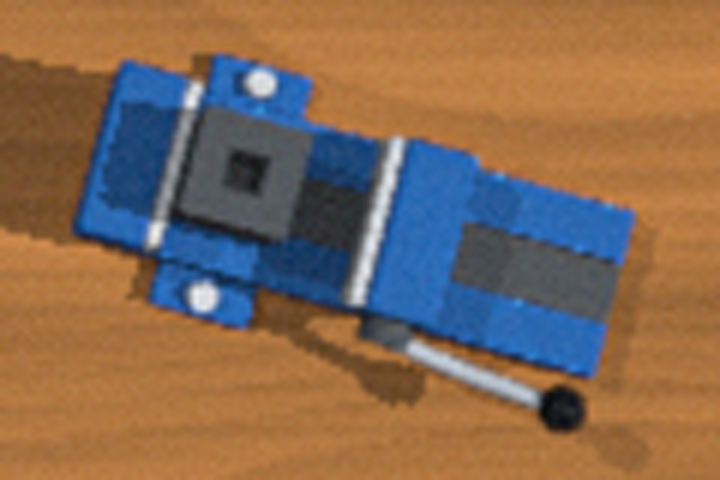

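View pics/s_vise.png

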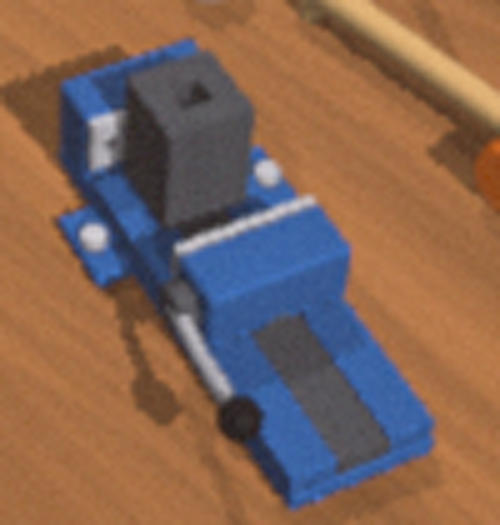

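View pics/s_rack.png

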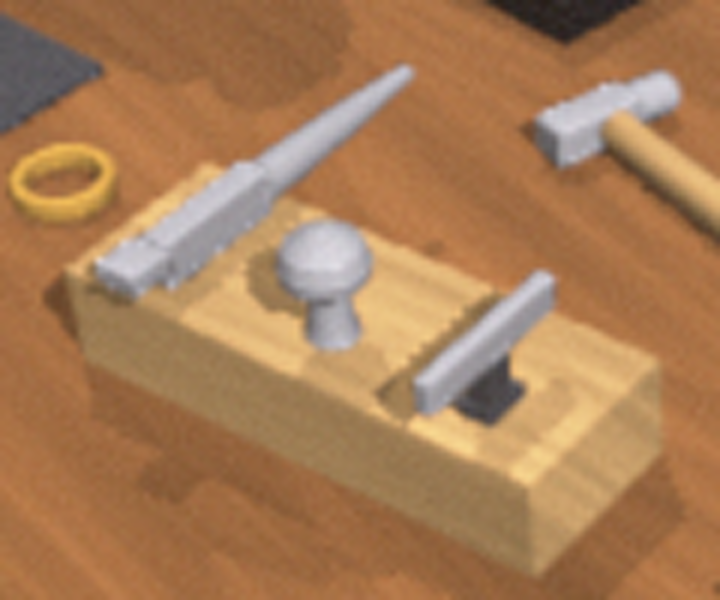

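```bash
cat > h.py <<'E'
import numpy as np,cv2
def load(n): return dict(np.load(f"pics/{n}.npz"))
def cast(d,uv,z):
    K,P=d["camera_matrix"],d["pose"]; uv=np.atleast_2d(uv).astype(float)
    r=np.c_[(uv-K[:2,2])/[K[0,0],K[1,1]],np.ones(len(uv))]@P[:3,:3].T
    o=P[:3,3]; return o+r*((z-o[2])/r[:,2])[:,None]
def proj(d,X):
    K,P=d["camera_matrix"],d["pose"]; c=(np.atleast_2d(X)-P[:3,3])@P[:3,:3]
    c=c@K.T; return c[:,:2]/c[:,2:]
def crop(uv,off,s): return (np.atleast_2d(uv)+.5)/s-.5+np.array(off)
E
python3 - <<'E'
from h import *
np.set_printoptions(suppress=True,precision=1)
t=load("top0");s=load("side0")
T=lambda uv,z:cast(t,crop(uv,(170,180),5),z)
V=lambda uv,z:cast(t,crop(uv,(330,190),6),z)
SR=lambda uv,z:cast(s,crop(uv,(190,130),6),z)
SV=lambda uv,z:cast(s,crop(uv,(310,210),5),z)
print("bar x=60,-20 top",T([(147,290),(175,432)],90))
print("tip z~76+",T([(96,71)],76))
print("rack corners z62",T([(68,290),(580,150),(637,333),(118,480)],62), "side",SR([(80,270),(210,165),(660,360),(535,482)],62))
print("holder corners z97",V([(205,105),(312,135),(283,240),(175,210)],97),"socket",V([(246,171)],97))
print("holder side",SV([(128,85),(195,55),(252,100),(185,130)],97),"socket",SV([(196,95)],97))
print("fixed face z65",V([(203,86),(160,250)],65),"sl face",V([(388,140),(345,303)],65),"sl back",V([(478,157),(437,335)],65))
print("sl back side",SV([(350,245),(210,300)],65),"slfront",SV([(312,198),(175,245)],65))
print("end of ways z25",V([(635,212),(597,377)],25),"ball",V([(563,407)],62))
# masks
im=t["pixels"].astype(int);R,G,B=im[...,0],im[...,1],im[...,2]
sat=im.max(2)-im.min(2)
m=((sat<14)&(R>60)&(R<115)).astype(np.uint8); m[:, :355]=0;m[:,385:]=0;m[:203]=0;m[235:]=0
n,l,st,c=cv2.connectedComponentsWithStats(m);i=1+st[1:,4].argmax();print(st[i],c[i])
pts=np.argwhere(l==i)[:,::-1].astype(np.float32);r=cv2.minAreaRect(pts);print(r,cast(t,[r[0]],97))
m=((im.max(2)<50)).astype(np.uint8); m[:, :362]=0;m[:,377:]=0;m[:210]=0;m[226:]=0
print("socket mask",m.sum(),cast(t,[np.argwhere(m)[:,::-1].mean(0)],97))
E
```

```text
bar x=60,-20 top [[532.  321.5  90. ]
 [455.  304.7  90. ]]
tip z~76+ [[655.1 357.7  76. ]]
rack corners z62 [[533.  376.2  62. ]
 [608.4  87.2  62. ]
 [505.7  55.5  62. ]
 [427.1 345.6  62. ]] side [[434.  341.4  62. ]
 [534.8 373.8  62. ]
 [612.5  86.2  62. ]
 [510.7  57.8  62. ]]
holder corners z97 [[ 609.4 -128.8   97. ]
 [ 595.3 -176.5   97. ]
 [ 548.3 -162.3   97. ]
 [ 562.3 -114.4   97. ]] socket [[ 579.4 -146.5   97. ]]
holder side [[ 560.1 -122.    97. ]
 [ 602.3 -129.5   97. ]
 [ 600.9 -173.1   97. ]
 [ 559.6 -165.1   97. ]] socket [[ 581.7 -151.    97. ]]
fixed face z65 [[ 621.3 -131.    65. ]
 [ 545.4 -109.6   65. ]] sl face [[ 595.1 -215.9   65. ]
 [ 520.1 -194.1   65. ]] sl back [[ 586.7 -257.1   65. ]
 [ 505.  -235.8   65. ]]
sl back side [[ 588.1 -257.6   65. ]
 [ 509.7 -235.2   65. ]] slfront [[ 597.1 -223.    65. ]
 [ 521.7 -198.2   65. ]]
end of ways z25 [[ 562.2 -339.4   25. ]
 [ 484.1 -318.5   25. ]] ball [[ 471.6 -292.8   62. ]]
[360 208  22  22 283] [370.3 218.5]
((369.9717102050781, 218.34906005859375), (19.917278289794922, 17.71950912475586), 15.945395469665527) [[ 578.7 -144.9   97. ]]
socket mask 26 [[ 582.  -145.6   97. ]]
```

```bash
python3 -m pendant '[{"slide":[1,-3,0],"yaw":-0.1,"hand":0},{"slide":[2.7,-8,0],"yaw":-0.25,"hand":0},{"slide":[4.5,-13,0],"yaw":-0.4,"hand":0},{"slide":[6.2,-18,0],"yaw":-0.55,"hand":0},{"slide":[7.9,-23,0],"yaw":-0.7,"hand":0},{"slide":[9.6,-28,0],"yaw":-0.85,"hand":0},{"slide":[11.3,-33,0],"yaw":-1.0,"hand":0},{"slide":[13,-38,0],"yaw":-1.15,"hand":0},{"slide":[14.8,-43,0],"yaw":-1.3,"hand":0},{"slide":[16.5,-48,0],"yaw":-1.45,"hand":0}]'
```

```text
time_s: 1.35
tool_pos: [407.8, 94.3, 222.4]
ee_rot: [-3.141, -0.0, -0.283]
ft_force: [-0.2, -0.1, -0.0]
gripper_width: 1.5
```

```bash
python3 -m pendant '[{"slide":[1.4,-4,0],"yaw":0,"hand":0},{"slide":[2.9,-8.5,0],"yaw":0,"hand":0},{"slide":[4.6,-13.5,0],"yaw":0,"hand":0},{"slide":[6.3,-18.5,0],"yaw":0,"hand":0},{"slide":[8,-23.5,0],"yaw":0,"hand":0},{"slide":[9.8,-28.5,0],"yaw":0,"hand":0},{"slide":[11.5,-33.5,0],"yaw":0,"hand":0},{"slide":[12.9,-37.6,0],"yaw":0,"hand":0},{"slide":[12.9,-37.6,0],"yaw":0,"hand":0},{"slide":[12.9,-37.6,0],"yaw":0,"hand":0}]'
python3 - <<'E'
from workcell import robot
import cv2,numpy as np
for n in("top","side"):
    d=robot.snapshot(n); cv2.imwrite(f"pics/{n}1.png",cv2.resize(d["pixels"][150:320,280:480,::-1],None,fx=3,fy=3)); np.savez(f"pics/{n}1.npz",**d)
E
```

```text
time_s: 2.6
tool_pos: [536.2, -279.4, 221.8]
ee_rot: [-3.141, 0.002, -0.278]
ft_force: [-0.6, -0.5, 0.1]
gripper_width: 0.1
```

View pics/top1.png

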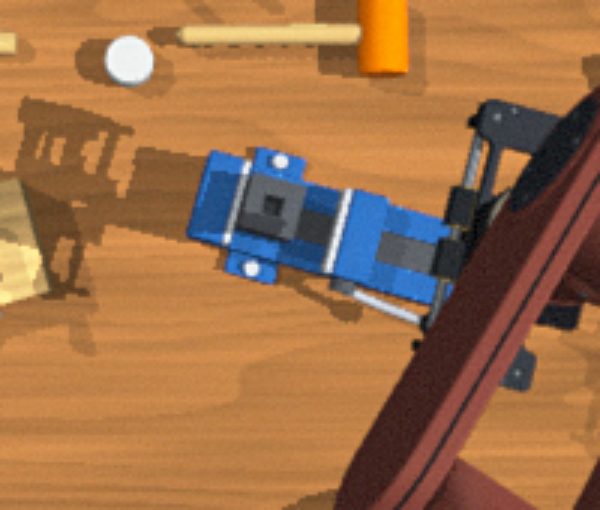

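View pics/side1.png

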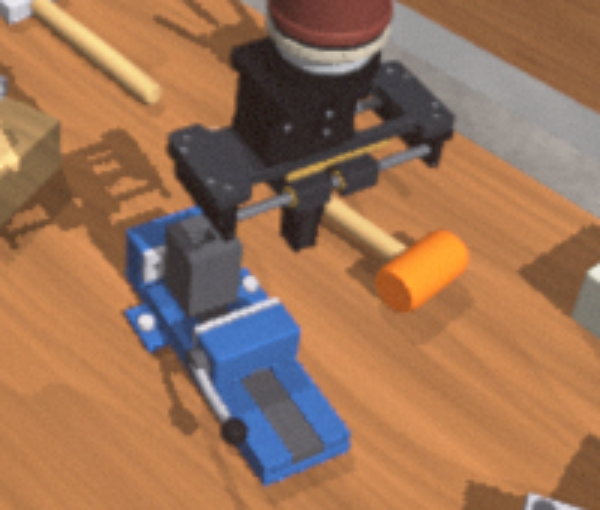

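The top picture shows the closed fingers near (450,230) lined up behind the sliding jaw, with the gripper body running crosswise to the vise. Next I go down behind the jaw.

```bash
python3 -m pendant '[{"slide":[0,0,-3],"yaw":0,"hand":0},{"slide":[0,0,-6.5],"yaw":0,"hand":0},{"slide":[0,0,-10],"yaw":0,"hand":0},{"slide":[0,0,-13],"yaw":0,"hand":0},{"slide":[0,0,-15.5],"yaw":0,"hand":0},{"slide":[0,0,-17],"yaw":0,"hand":0},{"slide":[0,0,-17.8],"yaw":0,"hand":0},{"slide":[0,0,-18.2],"yaw":0,"hand":0},{"slide":[0,0,-18.2],"yaw":0,"hand":0}]'
python3 - <<'E'
from workcell import robot
import cv2,numpy as np
for n in("top","side"):
    d=robot.snapshot(n); cv2.imwrite(f"pics/{n}2.png",cv2.resize(d["pixels"][150:320,280:480,::-1],None,fx=3,fy=3)); np.savez(f"pics/{n}2.npz",**d)
print(robot.observe()["tool_pos"])
E
```

```text
time_s: 3.82
tool_pos: [537.1, -280.2, 41.1]
ee_rot: [3.141, -0.001, -0.278]
ft_force: [0.2, 0.1, -0.4]
gripper_width: 0.5
[ 537.20196669 -280.44211737   41.40170695]
```

View pics/side2.png

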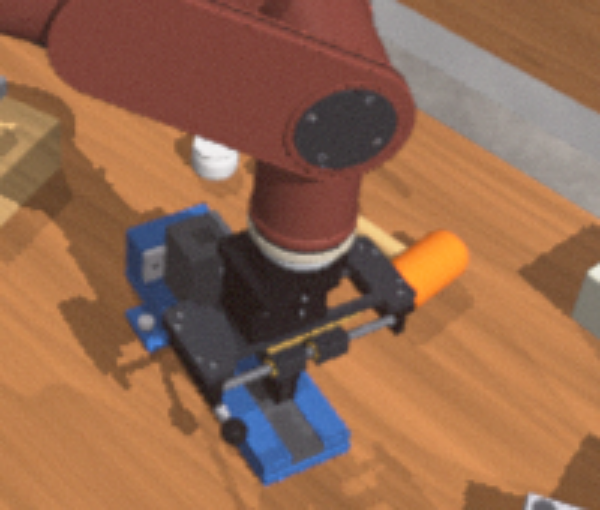

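```bash
python3 -m pendant '[{"slide":[0.14,0.48,0],"yaw":0,"hand":0},{"slide":[0.28,0.96,0],"yaw":0,"hand":0},{"slide":[0.41,1.44,0],"yaw":0,"hand":0},{"slide":[0.55,1.92,0],"yaw":0,"hand":0},{"slide":[0.69,2.4,0],"yaw":0,"hand":0},{"slide":[0.83,2.88,0],"yaw":0,"hand":0},{"slide":[0.97,3.36,0],"yaw":0,"hand":0}]'
python3 -m pendant '[{"slide":[0.14,0.48,0],"yaw":0,"hand":0},{"slide":[0.28,0.96,0],"yaw":0,"hand":0},{"slide":[0.41,1.44,0],"yaw":0,"hand":0}]'
```

```text
time_s: 4.8
tool_pos: [546.0, -247.9, 40.6]
ee_rot: [3.139, -0.0, -0.278]
ft_force: [-3.4, -6.1, -0.9]
gripper_width: 0.5
time_s: 5.18
tool_pos: [550.1, -233.6, 40.6]
ee_rot: [3.139, -0.0, -0.278]
ft_force: [-1.6, -6.2, -1.4]
gripper_width: 0.3
```

```bash
python3 -m pendant '[{"slide":[0.11,0.38,0],"yaw":0,"hand":0},{"slide":[0.22,0.77,0],"yaw":0,"hand":0}]'
python3 -m pendant '[{"slide":[0.06,0.2,0],"yaw":0,"hand":0},{"slide":[0.11,0.38,0],"yaw":0,"hand":0}]'
```

```text
time_s: 5.42
tool_pos: [552.4, -225.9, 40.6]
ee_rot: [3.139, -0.0, -0.278]
ft_force: [-1.0, -6.4, -1.6]
gripper_width: 0.2
time_s: 5.68
tool_pos: [553.5, -221.9, 40.6]
ee_rot: [3.139, -0.0, -0.278]
ft_force: [-1.2, -6.3, -1.8]
gripper_width: 0.3
```

```bash
python3 -m pendant '[{"slide":[0.06,0.2,0],"yaw":0,"hand":0}]'
```

```text
time_s: 5.8
tool_pos: [554.0, -220.4, 40.6]
ee_rot: [3.138, -0.0, -0.278]
ft_force: [-2.7, -10.8, -1.4]
gripper_width: 0.6
```

```bash
python3 -m pendant '[{"slide":[0.03,0.1,0],"yaw":0,"hand":0}]'; python3 -m pendant '[{"slide":[0.03,0.1,0],"yaw":0,"hand":0}]'
```

```text
time_s: 5.92
tool_pos: [554.1, -220.1, 40.6]
ee_rot: [3.137, -0.0, -0.278]
ft_force: [-3.9, -10.9, -2.7]
gripper_width: 0.2
time_s: 6.05
tool_pos: [554.3, -219.4, 40.6]
ee_rot: [3.137, -0.0, -0.278]
ft_force: [-2.8, -11.2, -1.6]
gripper_width: 0.3
```

```bash
python3 -m pendant '[{"slide":[0.03,0.1,0],"yaw":0,"hand":0}]'; python3 -m pendant '[{"slide":[0.03,0.1,0],"yaw":0,"hand":0}]'
```

```text
time_s: 6.18
tool_pos: [554.5, -218.7, 40.6]
ee_rot: [3.136, -0.0, -0.278]
ft_force: [-4.3, -13.5, -2.2]
gripper_width: 0.3
time_s: 6.3
tool_pos: [554.5, -218.7, 40.6]
ee_rot: [3.135, -0.0, -0.278]
ft_force: [-5.8, -17.3, -2.6]
gripper_width: 0.8
```

```bash
python3 -m pendant '[{"slide":[0.03,0.1,0],"yaw":0,"hand":0},{"slide":[0.03,0.1,0],"yaw":0,"hand":0},{"slide":[0.03,0.1,0],"yaw":0,"hand":0}]'
```

```text
time_s: 6.68
tool_pos: [554.5, -218.7, 40.6]
ee_rot: [3.134, -0.0, -0.278]
ft_force: [-5.8, -18.5, -2.5]
gripper_width: 0.5
```

The jaw has stopped dead at about 19 N, so it is nipped. I back off, lift, and head for the stake.

```bash
python3 -m pendant '[{"slide":[-0.28,-0.96,0],"yaw":0,"hand":0},{"slide":[-0.83,-2.9,0],"yaw":0,"hand":0},{"slide":[-0.9,-3.2,1],"yaw":0,"hand":0},{"slide":[-0.9,-3.2,4],"yaw":0,"hand":0},{"slide":[-0.9,-3.2,8],"yaw":0,"hand":0},{"slide":[-0.9,-3.2,12],"yaw":0,"hand":0},{"slide":[-0.9,-3.2,15.5],"yaw":0,"hand":0},{"slide":[-0.9,-3.2,17.5],"yaw":0,"hand":0},{"slide":[-0.9,-3.2,18],"yaw":0,"hand":0}]'
```

```text
time_s: 7.8
tool_pos: [547.5, -245.7, 222.1]
ee_rot: [3.141, -0.002, -0.278]
ft_force: [-0.2, -1.0, -0.7]
gripper_width: 0.7
```

```bash
python3 -m pendant '[{"slide":[-0.2,2.5,0],"yaw":-0.1,"hand":0.6},{"slide":[-0.5,7,0],"yaw":-0.22,"hand":0.6},{"slide":[-0.8,12,0],"yaw":-0.34,"hand":0.6},{"slide":[-1.1,17,0],"yaw":-0.46,"hand":0.6},{"slide":[-1.4,22,0],"yaw":-0.58,"hand":0.6},{"slide":[-1.7,27,0],"yaw":-0.7,"hand":0.6},{"slide":[-2,32,0],"yaw":-0.82,"hand":0.6},{"slide":[-2.3,37,0],"yaw":-0.94,"hand":0.6},{"slide":[-2.6,42,0],"yaw":-1.045,"hand":0.6},{"slide":[-2.9,47,0],"yaw":-1.045,"hand":0.6}]'
python3 -m pendant '[{"slide":[-0.1,4,-1],"yaw":0,"hand":0.6},{"slide":[-0.2,7,-4],"yaw":0,"hand":0.6},{"slide":[-0.3,9.4,-7],"yaw":0,"hand":0.6},{"slide":[-0.3,9.4,-9],"yaw":0,"hand":0.6},{"slide":[-0.3,9.4,-9],"yaw":0,"hand":0.6}]'
python3 - <<'E'
from workcell import robot
import cv2,numpy as np
for n in("top","side"):
    d=robot.snapshot(n); np.savez(f"pics/{n}3.npz",**d)
    p=d["pixels"][:,:,::-1]; c=p[180:290,170:310] if n=="top" else p[80:230,180:340]
    cv2.imwrite(f"pics/{n}3.png",cv2.resize(c,None,fx=5 if n=="top" else 4,fy=5 if n=="top" else 4,interpolation=cv2.INTER_CUBIC))
    cv2.imwrite(f"pics/{n}3f.png",p)
    v=p[190:270,330:450] if n=="top" else p[210:315,310:410]
    cv2.imwrite(f"pics/{n}3v.png",cv2.resize(v,None,fx=6 if n=="top" else 5,fy=6 if n=="top" else 5,interpolation=cv2.INTER_CUBIC))
print(robot.observe()["tool_pos"])
E
```

```text
time_s: 9.05
tool_pos: [516.6, 225.9, 218.6]
ee_rot: [3.139, -0.0, -1.324]
ft_force: [0.6, -0.0, -0.3]
gripper_width: 52.4
time_s: 9.68
tool_pos: [512.9, 317.0, 127.3]
ee_rot: [3.136, -0.001, -1.323]
ft_force: [0.0, -0.0, -0.5]
gripper_width: 52.5
[515.23586967 317.59238372 130.74628738]
```

View pics/top3.png

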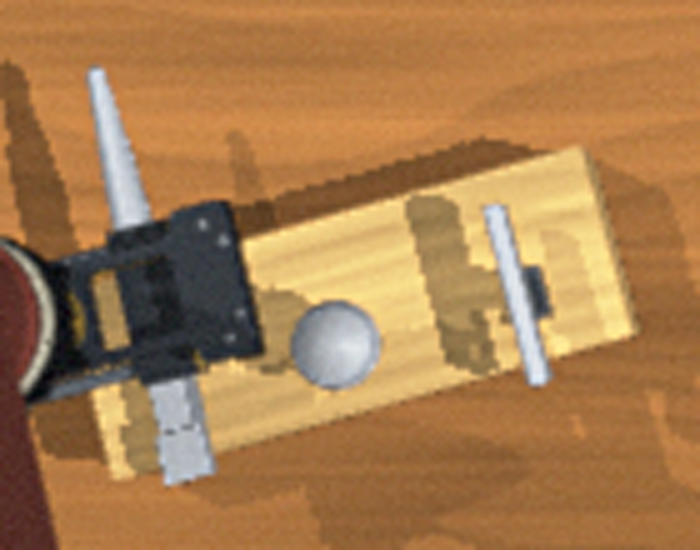

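View pics/side3.png

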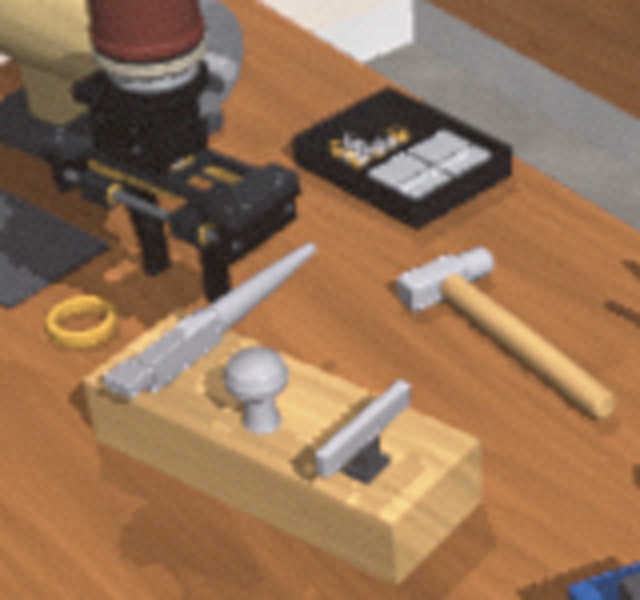

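View pics/top3v.png

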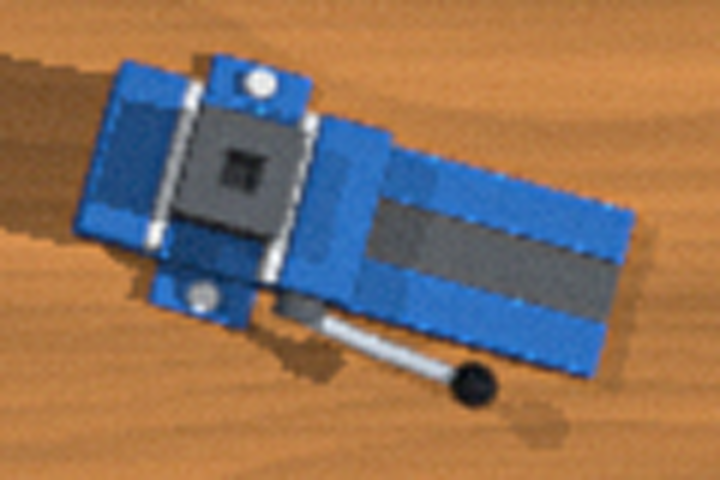

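View pics/side3v.png

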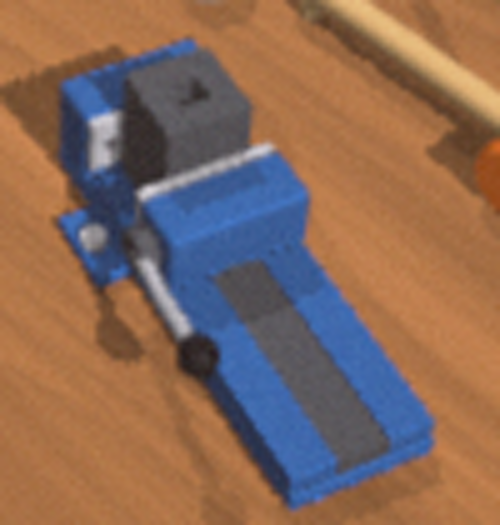

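```bash
python3 - <<'E'
from h import *
np.set_printoptions(suppress=True,precision=1)
t=load("top3");s=load("side3")
u=np.array([np.cos(.25),np.sin(.25)])
for yaw in(.235,.25):
  o=np.array([475.5,308.7]);u=np.array([np.cos(yaw),np.sin(yaw)]);n=np.array([-u[1],u[0]])
  P=[np.r_[o+a*u+b*n,z] for a,b,z in((60,9.5,90),(60,-9.5,90),(-20,9.5,90),(-20,-9.5,90),(190,0,76),(-48,13,90),(-48,-13,90),(-20,-9.5,62))]
  print((proj(t,P)-[170,180]+.5)*5-.5); print((proj(s,P)-[180,80]+.5)*4-.5)
V=lambda uv,z:cast(t,crop(uv,(330,190),6),z)
SV=lambda uv,z:cast(s,crop(uv,(310,210),5),z)
print("socket",V([(243,170)],97),SV([(193,93)],97))
print("holder top",V([(207,107),(311,135),(278,240),(173,210)],97))
print("fixed face",V([(203,86),(160,250)],65),"sl face",V([(304,115),(262,280)],65))
print("slide face side",SV([(273,145),(138,193)],65))
for d,(x0,x1,y0,y1) in((t,(360,380,208,230)),):
  im=d["pixels"].astype(int);m=(im.max(2)<50);M=np.zeros_like(m);M[212:225,364:376]=m[212:225,364:376]
  p=np.argwhere(M)[:,::-1];print(len(p),p.mean(0),cast(d,[p.mean(0)],97))
E
cat > /dev/null
```

```text
[[128.2 290.9]
 [161.8 282.4]
 [159.3 434.2]
 [193.2 425.7]
 [104.6  61.7]
 [164.  486.5]
 [210.5 474.8]
 [209.3 422.8]]
[[200.9 306.5]
 [218.7 314.7]
 [128.9 357.6]
 [147.  366.4]
 [317.8 248.2]
 [ 99.2 374.7]
 [124.  387.1]
 [152.4 395. ]]
[[126.6 291.5]
 [160.2 282.6]
 [159.9 434.3]
 [193.6 425.3]
 [ 99.7  62.9]
 [165.4 486.5]
 [211.7 474.1]
 [209.8 422.4]]
[[199.9 306.2]
 [218.  314.2]
 [129.1 357.9]
 [147.4 366.5]
 [315.2 247.1]
 [ 99.7 375.2]
 [124.9 387.3]
 [152.8 395. ]]
socket [[ 579.9 -145.2   97. ]] [[ 581.5 -148.9   97. ]]
holder top [[ 608.5 -129.7   97. ]
 [ 595.3 -176.    97. ]
 [ 548.3 -160.1   97. ]
 [ 562.3 -113.5   97. ]]
fixed face [[ 621.3 -131.    65. ]
 [ 545.4 -109.6   65. ]] sl face [[ 607.2 -177.5   65. ]
 [ 531.1 -156.3   65. ]]
slide face side [[ 609.3 -183.5   65. ]
 [ 532.1 -160.2   65. ]]
18 [370.3 217.1] [[ 582.2 -145.9   97. ]]
```

```bash
python3 -m pendant '[{"slide":[0.1,0.1,-2],"yaw":0.005,"hand":0.6},{"slide":[0.1,0.1,-4],"yaw":0.005,"hand":0.6},{"slide":[0.1,0.1,-5.5],"yaw":0.005,"hand":0.6},{"slide":[0.1,0.1,-6.2],"yaw":0.005,"hand":0.6},{"slide":[0.1,0.1,-6.2],"yaw":0.005,"hand":0.6}]'
python3 - <<'E'
from workcell import robot
import cv2,numpy as np
for n in("top","side"):
    d=robot.snapshot(n); np.savez(f"pics/{n}4.npz",**d)
    p=d["pixels"][:,:,::-1]; c=p[180:290,170:310] if n=="top" else p[110:210,190:290]
    cv2.imwrite(f"pics/{n}4.png",cv2.resize(c,None,fx=5,fy=5,interpolation=cv2.INTER_CUBIC))
s=robot.observe();print(s["tool_pos"],s["ft_force"],s["wrist_torque"])
E
```

```text
time_s: 10.4
tool_pos: [515.4, 319.2, 67.7]
ee_rot: [3.14, -0.0, -1.318]
ft_force: [0.6, 0.3, -0.9]
gripper_width: 52.3
[516.26785429 319.66292456  68.97564055] [1.36850399 0.95107812 0.69013672] [-0.01719253  0.14384861 -0.03755899]
```

View pics/side4.png

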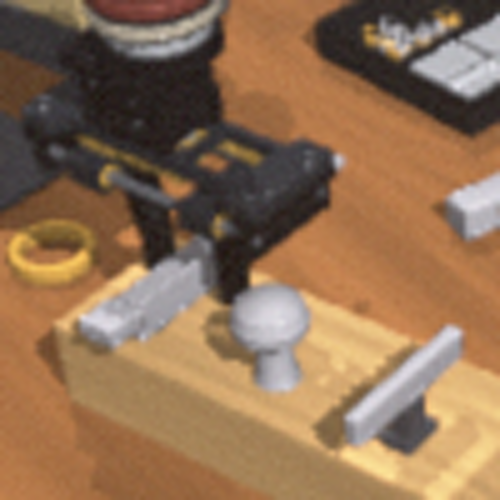

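View pics/top4.png

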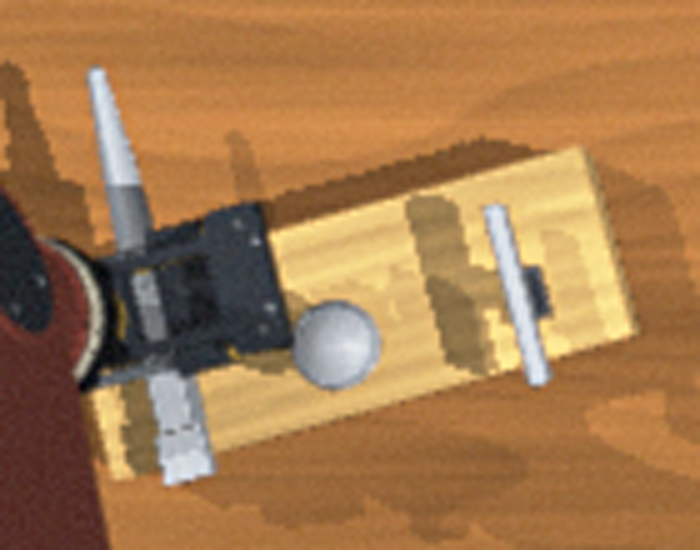

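Side view: one finger stands either side of the bar near (155,225) and (235,270), and the gripper body clears the mushroom head. Closing now.

```bash
python3 -m pendant '[{"slide":[0,0,-0.3],"yaw":0,"hand":0.6},{"slide":[0,0,-0.3],"yaw":0,"hand":0.6},{"slide":[0,0,-0.3],"yaw":0,"hand":0.15},{"slide":[0,0,-0.3],"yaw":0,"hand":0},{"slide":[0,0,-0.3],"yaw":0,"hand":0},{"slide":[0,0,-0.3],"yaw":0,"hand":0},{"slide":[0,0,-0.3],"yaw":0,"hand":0},{"slide":[0,0,-0.3],"yaw":0,"hand":0}]'
```

```text
time_s: 11.5
tool_pos: [515.9, 319.7, 65.6]
ee_rot: [-3.141, 0.0, -1.318]
ft_force: [-0.1, 1.6, 0.5]
gripper_width: 18.7
```

```bash
python3 -m pendant '[{"slide":[0,0,0.2],"yaw":0,"hand":0},{"slide":[0,0,0.5],"yaw":0,"hand":0},{"slide":[0,0,0.8],"yaw":0,"hand":0},{"slide":[0,0,1.2],"yaw":0,"hand":0},{"slide":[0,0,1.5],"yaw":0,"hand":0},{"slide":[0,0,1.5],"yaw":0,"hand":0},{"slide":[0,0,1.5],"yaw":0,"hand":0}]'
python3 - <<'E'
from workcell import robot
import cv2,numpy as np
for n in("top","side"):
    d=robot.snapshot(n); np.savez(f"pics/{n}5.npz",**d)
    p=d["pixels"][:,:,::-1]; c=p[180:290,170:310] if n=="top" else p[110:210,190:290]
    cv2.imwrite(f"pics/{n}5.png",cv2.resize(c,None,fx=5,fy=5,interpolation=cv2.INTER_CUBIC))
s=robot.observe();print(s["tool_pos"],s["ft_force"],s["wrist_torque"],s["gripper_width"])
E
```

```text
time_s: 12.38
tool_pos: [515.8, 319.4, 80.5]
ee_rot: [3.141, -0.0, -1.318]
ft_force: [-0.2, 0.7, -6.3]
gripper_width: 18.7
[515.72651973 319.36929683  80.33654135] [ 0.2163888   0.72709214 -6.9537976 ] [0.00400776 0.15394276 0.02256527] 19.055410457913244
```

View pics/side5.png

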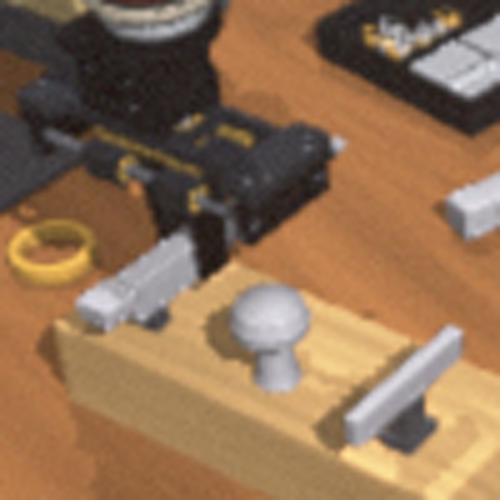

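Stake lifted level (weight about 6.5 N, no noticeable tipping moment). Lifting clear and carrying it.

```bash
python3 -m pendant '[{"slide":[0,0,1],"yaw":0,"hand":0},{"slide":[0,0,3],"yaw":0,"hand":0},{"slide":[0,0,5.5],"yaw":0,"hand":0},{"slide":[0,0,8],"yaw":0,"hand":0},{"slide":[0,-0.5,10],"yaw":0,"hand":0},{"slide":[0,-2,11],"yaw":0,"hand":0},{"slide":[0,-4.5,11.2],"yaw":-0.03,"hand":0},{"slide":[0,-8,11.2],"yaw":-0.08,"hand":0},{"slide":[0,-12,11.2],"yaw":-0.14,"hand":0},{"slide":[0,-16,11.2],"yaw":-0.2,"hand":0}]'
python3 -m pendant '[{"slide":[0.5,-4,0],"yaw":-0.06,"hand":0},{"slide":[1.2,-8,0],"yaw":-0.12,"hand":0},{"slide":[2,-12,0],"yaw":-0.18,"hand":0},{"slide":[3.2,-16,0],"yaw":-0.24,"hand":0},{"slide":[4.7,-20,0],"yaw":-0.3,"hand":0},{"slide":[6.2,-24,0],"yaw":-0.331,"hand":0},{"slide":[7.7,-27,0],"yaw":-0.331,"hand":0},{"slide":[9,-29.5,0],"yaw":-0.331,"hand":0},{"slide":[10,-31,0],"yaw":-0.331,"hand":0},{"slide":[10.4,-31.6,0],"yaw":-0.331,"hand":0}]'
```

```text
time_s: 13.72
tool_pos: [515.1, 157.2, 192.1]
ee_rot: [3.14, -0.001, -1.52]
ft_force: [1.4, 0.4, -6.1]
gripper_width: 18.5
time_s: 14.98
tool_pos: [619.7, -157.5, 192.2]
ee_rot: [3.141, 0.0, -1.85]
ft_force: [-0.1, -0.4, -6.9]
gripper_width: 18.7
```

```bash
python3 -m pendant '[{"slide":[0.05,-0.1,0],"yaw":0,"hand":0},{"slide":[0.05,-0.1,0],"yaw":0,"hand":0},{"slide":[0.05,-0.1,0],"yaw":0,"hand":0}]'
python3 - <<'E'
from workcell import robot
import cv2,numpy as np
for n in("top","side"):
    d=robot.snapshot(n); np.savez(f"pics/{n}6.npz",**d)
    p=d["pixels"][:,:,::-1]; c=p[150:270,310:450] if n=="top" else p[160:300,290:430]
    cv2.imwrite(f"pics/{n}6.png",cv2.resize(c,None,fx=5 if n=="top" else 4,fy=5 if n=="top" else 4,interpolation=cv2.INTER_CUBIC))
    cv2.imwrite(f"pics/{n}6f.png",p)
s=robot.observe();print(s["tool_pos"],s["ee_rot"],s["ft_force"],s["wrist_torque"],s["gripper_width"],s["joints"])
E
```

```text
time_s: 15.35
tool_pos: [620.2, -156.7, 192.6]
ee_rot: [3.141, 0.0, -1.848]
ft_force: [-0.1, -0.6, -6.2]
gripper_width: 18.5
[ 620.29568128 -156.91539703  192.63521264] [ 3.14155089e+00  7.23091782e-05 -1.84822636e+00] [ 0.02929704 -0.83006269 -6.63197443] [-0.02737493  0.18382709  0.09772835] 18.737019569758086 [-3.70962731e-01  2.76358791e-01  1.51658597e+00  6.98072245e-05
  1.34869623e+00  1.47724825e+00]
```

View pics/side6.png

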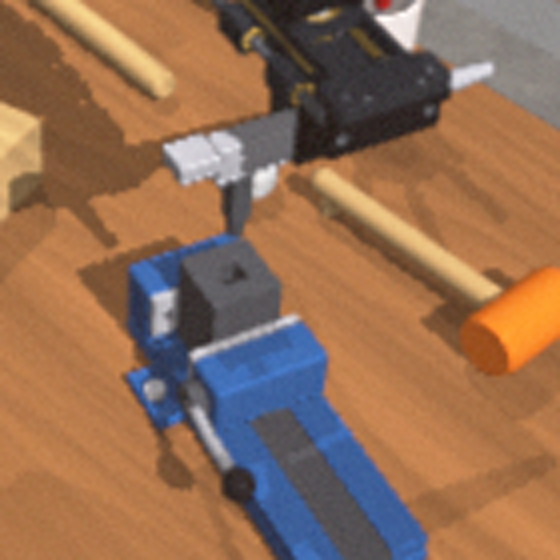

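View pics/top6.png

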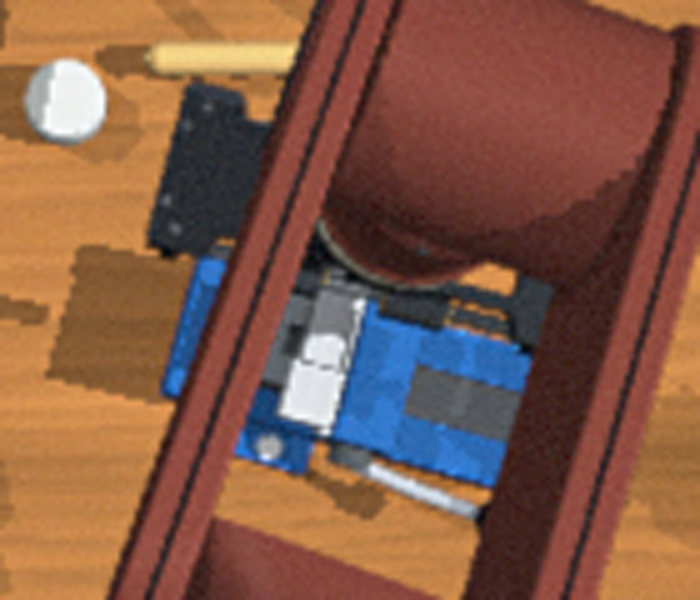

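View pics/side6f.png

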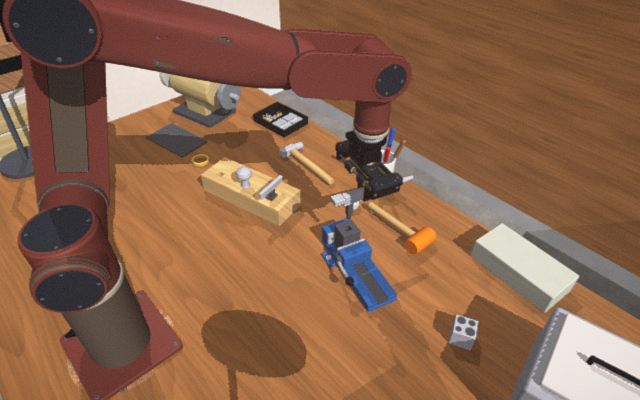

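```bash
python3 - <<'E'
from h import *
np.set_printoptions(suppress=True,precision=1)
t=load("top6");s=load("side6")
S=lambda uv,z:cast(s,crop(uv,(290,160),4),z); T=lambda uv,z:cast(t,crop(uv,(310,150),5),z)
print("foot side",S([(237,233)],134),"socket side",S([(234,273)],97))
print("heel step z217 top",T([(310,358),(345,367)],217),"heel end",T([(279,418),(329,432)],217))
tcp=np.array([620.3,-156.9]);a=-1.848+np.pi/2;u=np.array([np.cos(a),np.sin(a)]);n=np.array([-u[1],u[0]])
o=tcp-41.7*u
P=lambda a_,b,z:np.r_[o+a_*u+b*n,z]
print("pred origin",o,"step",P(-20,0,217),"end",P(-48,0,217))
print("pred side px foot corners",(proj(s,[P(i,j,134) for i,j in((-7,-7),(7,-7),(7,7),(-7,7))])-[290,160]+.5)*4-.5)
print("tip pred px side",(proj(s,[P(190,0,205)])-[290,160]+.5)*4-.5)
print("heel end side obs top",S([(165,152),(195,160)],217))
for uv in((244,262),): pass
E
python3 - <<'E'
import cv2,sys
sys.path.insert(0,'.')
p=cv2.imread("pics/side6f.png")[185:250,320:370]
cv2.imwrite("pics/side6z.png",cv2.resize(p,None,fx=9,fy=9,interpolation=cv2.INTER_CUBIC))
E
```

```text
foot side [[ 582.  -148.3  134. ]] socket side [[ 582.2 -148.    97. ]]
heel step z217 top [[ 564.3 -135.6  217. ]
 [ 559.8 -152.   217. ]] heel end [[ 536.  -120.3  217. ]
 [ 529.1 -143.7  217. ]]
pred origin [ 580.2 -145.5] step [ 561. -140.  217.] end [ 534.  -132.4  217. ]
pred side px foot corners [[227.6 242.3]
 [246.8 235.6]
 [236.1 222. ]
 [217.1 228.5]]
tip pred px side [[492.9  64.9]]
heel end side obs top [[ 535.8 -127.1  217. ]
 [ 544.3 -144.4  217. ]]
```

View pics/side6z.png

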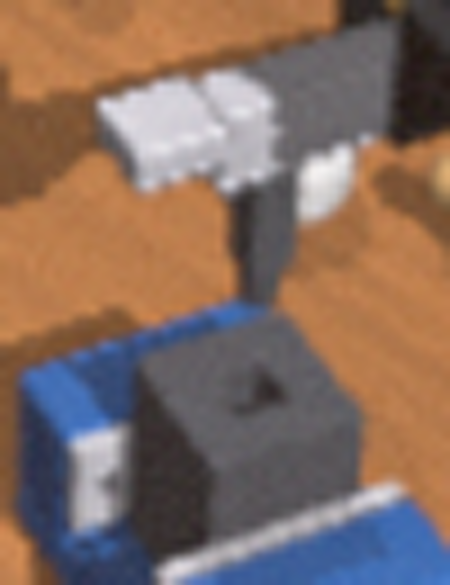

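```bash
python3 -m pendant '[{"slide":[0,0,-0.4],"yaw":0,"hand":0},{"slide":[0,0,-0.8],"yaw":0,"hand":0},{"slide":[0,0,-1.2],"yaw":0,"hand":0},{"slide":[0,0,-1.2],"yaw":0,"hand":0},{"slide":[0,0,-1.2],"yaw":0,"hand":0}]'
python3 - <<'E'
from workcell import robot
from h import *
acc={}
for n in("top","side"):
    ds=[robot.snapshot(n) for _ in range(6)]
    d=ds[0]; m=np.mean([x["pixels"].astype(float) for x in ds],0).clip(0,255).astype(np.uint8)
    d["pixels"]=m; np.savez(f"pics/{n}7.npz",**d)
    p=m[:,:,::-1]; c=p[195:255,355:405] if n=="top" else p[185:250,320:380]
    c=cv2.convertScaleAbs(c,alpha=1.6,beta=10)
    cv2.imwrite(f"pics/{n}7.png",cv2.resize(c,None,fx=9,fy=9,interpolation=cv2.INTER_CUBIC))
s=robot.observe();print(s["time_s"],s["tool_pos"],s["ee_rot"],s["ft_force"],s["wrist_torque"])
E
```

```text
time_s: 16.08
tool_pos: [620.4, -157.6, 180.5]
ee_rot: [-3.142, 0.0, -1.849]
ft_force: [1.0, 1.1, -6.1]
gripper_width: 18.9
16.675 [ 620.38793823 -157.53731325  180.5435436 ] [ 3.14157703e+00  2.68896090e-05 -1.84897775e+00] [ 1.15702993 -0.02084825 -6.55034351] [0.04055727 0.19203868 0.02939014]
```

View pics/side7.png

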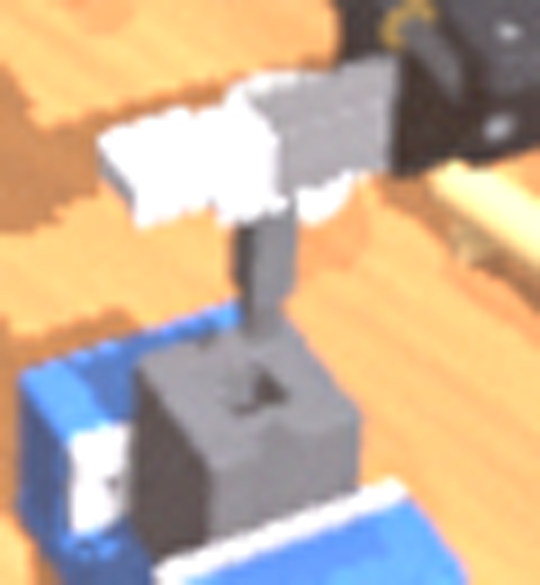

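View pics/top7.png

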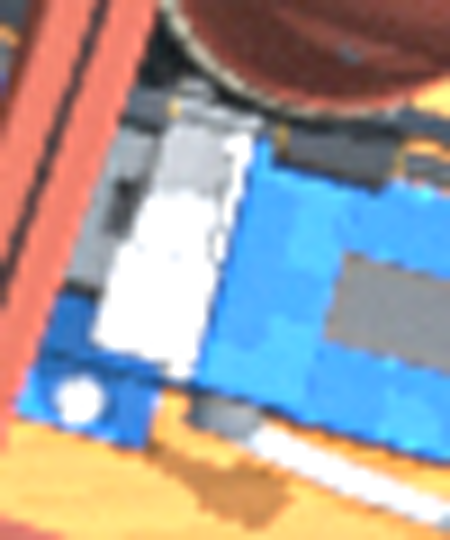

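Run:
```python
from h import *
np.set_printoptions(suppress=True,precision=0)
s=load("side7");t=load("top7")
Z=lambda X:(proj(s,X)-[320,185]+.5)*9-.5
ZT=lambda X:(proj(t,X)-[355,195]+.5)*9-.5
tcp=np.array([620.4,-157.55]);a=-1.849+np.pi/2;u=np.array([np.cos(a),np.sin(a)]);n=np.array([-u[1],u[0]])
o=tcp-41.7*u;sq=((-1,-1),(1,-1),(1,1),(-1,1))
q=lambda h,z:[np.r_[o+h*i*u+h*j*n,z] for i,j in sq]
print("o",o)
print("foot",Z(q(7,122)),"tang mid",Z(q(7,160)));print("socket if aligned",Z(q(8.5,97)));print("holder top if aligned",Z(q(25,97)),ZT(q(25,97)))
print("bar bottom/heel", Z([np.r_[o-20*u-9.5*n,177],np.r_[o-48*u+13*n,205],np.r_[o-48*u-13*n,205],np.r_[o-20*u-9.5*n,205]]))
print("top: step,end", ZT([np.r_[o-20*u+k*n,205] for k in(9.5,-9.5)]+[np.r_[o-48*u+k*n,205] for k in(13,-13)]))
# side-image column profile at tang rows
im=s["pixels"].astype(int)
np.set_printoptions(linewidth=200)
for r in (212,215,217,219,221,223): print(r,im[r,340:360].sum(1)//3, (im[r,340:360,0]-im[r,340:360,2]))
```

```text
o [ 580. -146.]
foot [[243. 352.]
 [285. 337.]
 [262. 306.]
 [219. 321.]] tang mid [[249. 255.]
 [293. 240.]
 [268. 210.]
 [225. 225.]]
socket if aligned [[236. 418.]
 [288. 399.]
 [259. 362.]
 [208. 380.]]
holder top if aligned [[213. 473.]
 [365. 418.]
 [281. 309.]
 [132. 361.]] [[203. 312.]
 [245. 150.]
 [ 83. 107.]
 [ 40. 267.]]
bar bottom/heel [[215. 231.]
 [ 89. 135.]
 [134. 194.]
 [219. 155.]]
top: step,end [[133. 245.]
 [202. 263.]
 [ 94. 342.]
 [188. 368.]]
212 [131 132 130 130 129  92  57  50  70  85  87  86  88 107 111 107 110 113 115 116] [112 111 112 112 111  64  18   4   0  -1  -1  -3   5  73  91  92  91  94  95  97]
215 [127 128 130 133 131  90  54  54  80  89  87  86  91 107 113 123 127 125 123 126] [105 106 109 114 112  64  15   5   0  -1  -2  -2  18  75  95 103 109 107 104 103]
217 [129 127 127 124 125 120  81  57  80  87  86  89 104 120 125 124 127 128 131 130] [110 110 107 109 106  93  48   8   0  -3  -2   4  43  94 105 105 106 108 110 112]
219 [130 119 121 126 121 116  80  59  75  80  83  97 123 130 130 128 126 124 124 123] [100  57   3 -48 -77 -94 -46   0   2   1   2  43  96 111 110 109 105 104 103 104]
221 [ 89  89  83  77  93 101  83  69  75  82  84  92 102 117 126 129 129 129 127 125] [-69 -77 -66 -49 -52 -40 -14   1   3   1  -2  -2  13  70 104 110 111 109 108 104]
223 [ 93  92  78  86  95  99  99  94  93  97  98  97  96  97 114 127 129 130 130 128] [ -8  -5   1   1   0   0  -1  -1  -1  -3  -2  -3  -4   1  53  99 110 109 109 110]
```

Run:
```python
from h import *
s=load("side7")["pixels"][215:245,332:364,::-1];t=load("top3")["pixels"][202:234,354:386,::-1]
for n,p in(("sz",s),("tz",t)):
    p=cv2.convertScaleAbs(p,alpha=2,beta=-20)
    p=cv2.resize(p,None,fx=18,fy=18,interpolation=cv2.INTER_CUBIC)
    for k in range(0,p.shape[1],90): cv2.line(p,(k,0),(k,8),(0,255,255),2)
    for k in range(0,p.shape[0],90): cv2.line(p,(0,k),(8,k),(0,255,255),2)
    cv2.imwrite(f"pics/{n}.png",p)
```

```text
(no output)
```

View pics/sz.png

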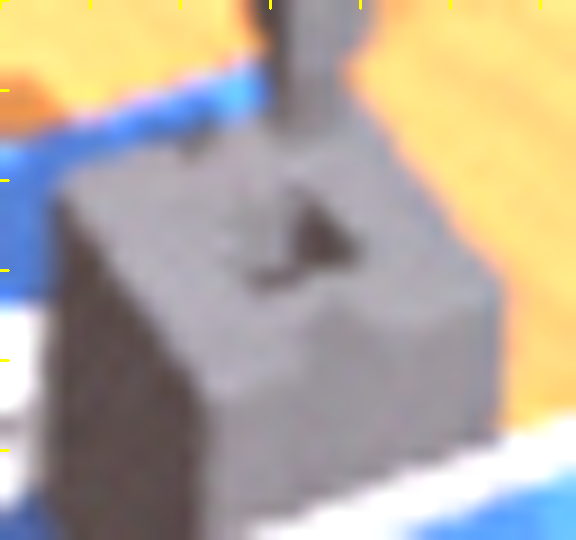

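View pics/tz.png

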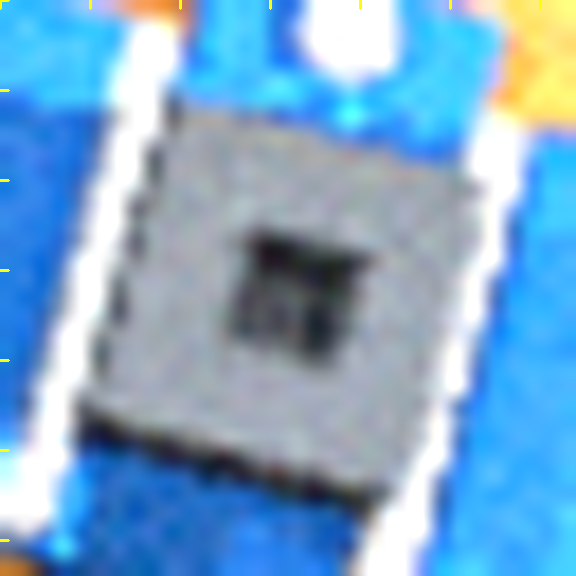

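Run:
```python
from h import *
np.set_printoptions(suppress=True,precision=1)
s=load("side7");t=load("top3")
T=lambda uv:cast(t,crop(uv,(354,202),18),97); S=lambda uv:cast(s,crop(uv,(332,215),18),97)
print("top socket",T([(295,299)]),"top holder",T([(283,294)]),"corners",T([(180,100),(475,180),(385,490),(90,405)]))
print("side holder",S([(279,241)]),"sock",S([(279,238)]),"corners",S([(62,190),(210,390),(500,290),(345,95)]))
Z=lambda X:(proj(s,X)-[332,215]+.5)*18-.5
tcp=np.array([620.4,-157.55]);a=-1.849+np.pi/2;u=np.array([np.cos(a),np.sin(a)]);n=np.array([-u[1],u[0]])
o=tcp-41.7*u;sq=((-1,-1),(1,-1),(1,1),(-1,1))
for z in(130,135,140): print(z,Z([np.r_[o+7*i*u+7*j*n,z] for i,j in sq]).tolist())
print("foot chamfer 4mm half",Z([np.r_[o+5*i*u+5*j*n,122] for i,j in sq]))
g=lambda d:proj(s,[np.r_[o+d,135.]])-proj(s,[np.r_[o,135.]])
print("px18 per mm u,n",g(u)*18,g(n)*18)
```

```text
top socket [[ 579.3 -144.7   97. ]] top holder [[ 580.1 -143.    97. ]] corners [[ 609.5 -128.2   97. ]
 [ 596.8 -172.    97. ]
 [ 550.6 -157.5   97. ]
 [ 563.8 -113.8   97. ]]
side holder [[ 580.  -146.1   97. ]] sock [[ 580.4 -145.7   97. ]] corners [[ 563.6 -117.5   97. ]
 [ 551.6 -160.7   97. ]
 [ 596.9 -174.5   97. ]
 [ 608.7 -131.1   97. ]]
130 [[272.2228000365443, 124.03782340153498], [358.2389576552516, 93.93691678755528], [310.6302033898993, 32.44718269392223], [225.12238633060144, 62.057047645735]]
135 [[273.89373115281035, 98.96582985145216], [360.15527508373214, 68.87786769861856], [312.3925456350655, 7.412807665714695], [226.6422076001287, 37.008499444895904]]
140 [[275.57452660372394, 73.74582389545111], [362.08285969721396, 43.67148135865216], [314.16516538145186, -17.767561036872905], [228.1709277774769, 11.813286155242167]]
foot chamfer 4mm half [[275.1 150.6]
 [336.2 129.2]
 [302.4  85.2]
 [241.6 106.4]]
px18 per mm u,n [[ 6.1 -2.1]] [[-3.4 -4.4]]
```

Run:
```python
from h import *
np.set_printoptions(suppress=True,precision=0)
t=load("top7")
p=t["pixels"][212:242,362:392,::-1]
p=cv2.convertScaleAbs(p,alpha=1.0,beta=0)
p=cv2.resize(p,None,fx=18,fy=18,interpolation=cv2.INTER_CUBIC)
cv2.imwrite("pics/tz7.png",p)
Z=lambda X:(proj(t,X)-[362,212]+.5)*18-.5
tcp=np.array([620.4,-157.55]);a=-1.849+np.pi/2;u=np.array([np.cos(a),np.sin(a)]);n=np.array([-u[1],u[0]]);o=tcp-41.7*u
P=lambda a,b,z:np.r_[o+a*u+b*n,z]
for z in(205,203,201):print(z,Z([P(-48,13,z),P(-48,-13,z),P(-20,9.5,z),P(-20,-9.5,z)]).tolist())
print(Z([P(-48,-13,177)]))
```

```text
205 [[61.83406780272844, 379.4520149220356], [251.29973214802692, 431.1335755339335], [140.65442714042786, 183.93315324612234], [278.8175331929483, 221.39022234274574]]
203 [[60.426041282465576, 379.8574637892841], [249.47027917360504, 431.4252173472728], [139.07585493709257, 184.76881006201648], [276.9322957362539, 222.14407855519318]]
201 [[59.02422528262014, 380.2611243035216], [247.64890725060081, 431.71557092171133], [137.50422938713155, 185.60078949259673], [275.05536321141744, 222.89461384673734]]
[[226. 435.]]
```

View pics/tz7.png

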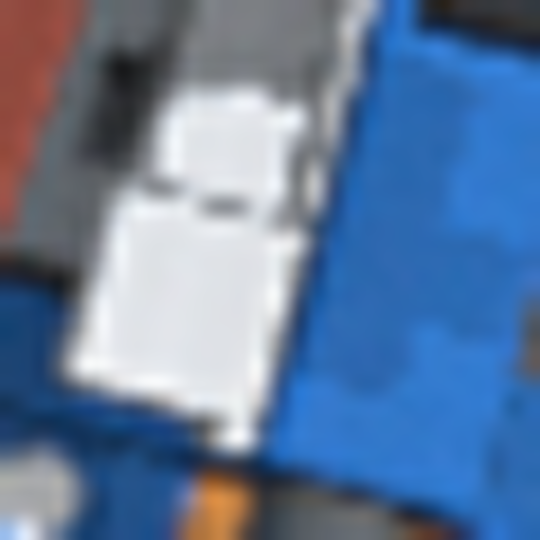

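```bash
python3 -m pendant '[{"slide":[-0.07,0.06,0],"yaw":0,"hand":0},{"slide":[-0.15,0.12,0],"yaw":0,"hand":0},{"slide":[-0.15,0.12,0],"yaw":0,"hand":0},{"slide":[-0.15,0.12,0],"yaw":0,"hand":0},{"slide":[-0.15,0.12,0],"yaw":0,"hand":0}]'
python3 - <<'E'
from workcell import robot
from h import *
for n in("top","side"):
    ds=[robot.snapshot(n) for _ in range(4)]
    d=ds[0]; m=np.mean([x["pixels"].astype(float) for x in ds],0).clip(0,255).astype(np.uint8)
    d["pixels"]=m; np.savez(f"pics/{n}8.npz",**d); cv2.imwrite(f"pics/{n}8f.png",m[:,:,::-1])
    if n=="side":
        c=cv2.convertScaleAbs(m[190:245,325:385,::-1],alpha=1.3)
        cv2.imwrite("pics/side8.png",cv2.resize(c,None,fx=10,fy=10,interpolation=cv2.INTER_CUBIC))
s=robot.observe();print(s)
E
```

```text
time_s: 17.3
tool_pos: [618.9, -156.4, 180.6]
ee_rot: [-3.141, 0.0, -1.849]
ft_force: [0.8, -0.7, -6.0]
gripper_width: 18.7
{'time_s': 17.7, 'joints': array([-3.70920773e-01,  2.82398181e-01,  1.53253832e+00, -2.35244826e-05,
        1.32672496e+00,  1.47806904e+00]), 'joint_vel': array([ 0.00030402,  0.000201  , -0.00080053,  0.00080081, -0.00040162,
       -0.00010313]), 'effort': array([ 6.06198910e-05, -5.59089410e+01, -4.15302801e+01,  4.31396440e-02,
       -7.70489825e-02, -2.02996175e-04]), 'tool_pos': array([ 618.87292576, -156.36689584,  180.49720403]), 'ee_rot': array([ 3.14152204e+00, -1.63583993e-05, -1.84898412e+00]), 'ft_force': array([ 0.30809024, -0.47782844, -7.14815572]), 'wrist_torque': array([-0.00730597,  0.17382114,  0.01295537]), 'gripper_width': 18.862357330619748}
```

View pics/side8.png

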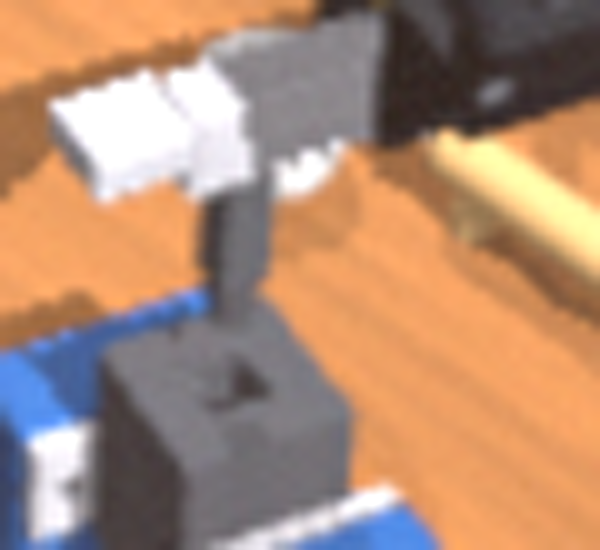

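View pics/side8f.png

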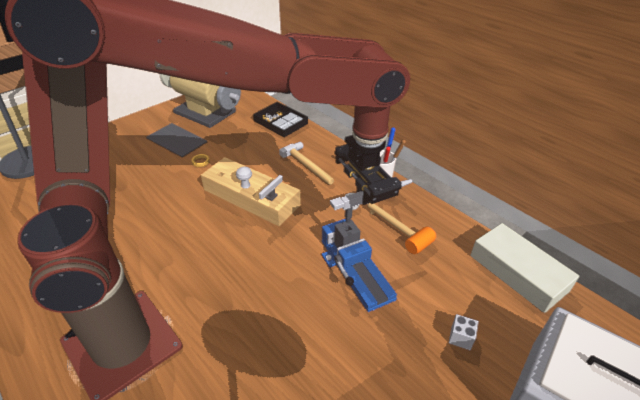

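The side view shows the tang foot near (237,315) directly above the socket mouth at (240,380), with the holder nipped and nothing else moved. The arm is still, so I am handing in.

```bash
python3 -c "
from workcell import robot
print(robot.finish_job())"
```

```text
the job is handed in; nothing more can be done
None
```

The job is handed in, at about 18 s of the 56 s allowed. The holder is nipped in the vise, and the arm is holding the horn stake over its socket.

- **Vise:** I pushed the sliding jaw about 40 mm with closed fingers. It stopped dead at about 19 N, and later pictures show both jaws against the holder.
- **Stake:** I gripped it across the bar about 42 mm from the tang, judged from the top camera. The opening read 18.7–18.9 mm on the 19 mm bar. It lifted level, weighing about 6.5 N, with only a small change in wrist moment.
- **Final pose:** The horn points out of the vise on the side away from the cam lever, turned to the vise's angle (about −0.278 rad). From the height of the fingers on the bar, the tang foot should be at about 122 mm, 25 mm above the holder. The arm was still.

**Where the checks disagreed:** the two cameras differed by about 1–2 mm on where the tang sat relative to the socket. Both had it too far towards the horn, so I moved the stake about 2 mm to the average of the two. I expect 1–2 mm of error to remain. The last side picture looks aligned, but I did not measure again after that correction. The side view also put the tang about 2 mm nearer the grip than the 42 mm above.

I moved none of the other tools, and they show in their places in the last pictures. I compared them by eye only.

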